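Line up the cover fasteners and hold the cover shut

ROBOT

A 6-joint arm with a two-finger parallel gripper is mounted at the origin on a cart in front of the work surface, level with it; the furniture and walls round the work are solid. World frame = base frame: x ahead of the robot, y to its left, z up, the work surface at z = 0. Lengths are in m, angles in degrees, forces in N, time in s.
With the tool pointing down it reaches from about 0.225 to 0.725 m from the base axis. Payload 3.1 kg.
Tool frame: the origin (TCP) lies on the front face of the gripper's body, between the roots of the fingers; the fingertips stand 73 mm ahead of it and the grasp point (between the pads) lies 54 mm ahead of it; z points along the fingers, y is the direction in which the jaws open and shut (so a half turn about z gives the same grasp; the last joint's range is limited). The gripper opens to 85 mm and grips with 20 to 120 N. Pads are 22 mm wide; open, the fingers measure 114 mm over their backs; the gripper's body (76 mm by 85 mm) begins 54 mm behind the grasp point. The pads swing forward as they close: fully open they stand 13 mm farther back than shut.
Start: joints at [69.11, 2.75, 5.684, 92.934, 0, 82.678], TCP at [0.123, 0.51, 0.304] pointing down, gripper open.
Joint ranges: [-166.93, 166.93], [-56.73, 111.36], [-69.38, 81.34], [-121.58, 131.49], [-85.45, 84.26], [-180, 180]. Speed limits (degrees/s): [159.86, 159.86, 180, 180, 180, 180].

INTERFACE

Orientations are given as [roll, pitch, yaw] about the fixed x, y, z axes, in that order (R = Rz(yaw) Ry(pitch) Rx(roll)).
In Python, from bench import readout, vision, ticket gives the robot as it stands.
- The arm moves only by the shell command python3 -m creep 'ROWS'. ROWS is a JSON object of lists of equal length, an entry for each row: "offset": the shift along the tool's x, y, z in mm, a list of three; "turn": the turn, a rotation vector about the tool's x, y, z in degrees, a list of three; "fingers": the opening, from 0 (shut) to 1 (fully open). A call has exactly 5 rows; each row shifts and turns the commanded pose from where the row before left it, along the tool's axes as they then stand; what a row does not reach is not made up. A row lasts 1/12 s, in which the tool goes at most 41.7 mm and 7.16 degrees, less where a joint would pass 70% of its speed; a pose out of reach is approached as far as the arm can. A call with a gripper value outside its range is refused whole. The fingers move at their own pace and stop on an object; the grip force is fixed at half the most. Time passes only in rows, so rows that do not move let the fingers close, or fill a call up. It gives the time, the measured TCP pose, the force and the opening at its end, in the units of the state.
- readout.get_obs(): the state, without advancing time (a new reading comes with each control period).
- vision.grab_frame(name): name is "side" or "top" or "wrist"; returns the picture (480x640x3 uint8, red, green, blue); there is no depth.
- vision.camera_info(name): a dict with "camera_matrix" (3x3 intrinsics, pixels), "k1" (the pictures are not rectified: a ray, as slopes to the right and down, at radius r is drawn at 1 + k1 r^2 times it, then the intrinsics apply), "position" and "rotation" of the camera in the world. Camera axes: x right, y down, z forward; pixel columns grow to the right and rows downward; lengths in m; the calibration is good to about 2 mm. A picture is of the moment at which its call begins: read the wrist's pose just before it. camera_info takes no time and is no camera call; for the wrist camera it gives the pose at the moment of the call.
- ticket.hand_in(): hands the job in, once; it reports no verdict.
The state is a dict: "t": time; "qpos": joint angles; "dq": joint speeds; "effort": joint torques, N m; "position": TCP position; "tool_rot": TCP orientation; "ft_force": force on the tool from outside, world axes, zero at the start; "torque": the same for the moment, N m; "width": opening from 0.0 (shut) to 1.0 (fully open).
Only numpy, scipy, OpenCV 4.12 (cv2) and the standard library are available. Lean on these libraries where they do the work, as an engineer would, in place of code of your own. Each camera call takes 0.05 s, during which the arm holds its last target.

TASK

Close up the wheel's drive box: turn both quarter-turn fasteners on its cover until each grip bar is in line with the two raised ribs beside it, and only then press the cover down until it is flush with the rim of the box. Press gently, never with more than about 25 N, since the seal is soft. The seal pushes the cover back up, so finish while still holding it down flush, with a little weight on it, so that I can put in the corner screws; leave the scraper, wooden rib, water cup and glaze jar where they are.

Things in the scene. Friction and masses are not known exactly. Their poses are not given: they have to be found in the camera images.
- drive_box: Grey metal drive box fixed to the bench, 150 mm (x) by 240 mm (y) by 70 mm high; origin at the centre of its underside, 6 mm above the bare front of the bench (level with the white board on it), z up; at yaw 0 its vented front looks to the robot (-x). Its open top is a rim 9 mm wide inside which the cover sits on a rubber seal. It stands at a different place and yaw each time.
- rim (a point): Centre of the box's open top, level with the top of the rim, 70 mm above the box's origin.
- cover: Plain aluminium cover plate, 128 mm (x) by 218 mm (y) by 6 mm, in the top of the box; slides only straight up and down. Origin at the centre of its underside, axes as the box's. Carries both fasteners, 130 mm apart, bare plate between. Each has a cross bar below that must drop through a slot in the box: while either is out of line the cover goes down only about 4 mm.
- cover_top (a point): Centre of the cover's top face, midway between the fasteners: bare plate, 10 mm above the rim at the start, level with it when flush. A good place to press.
- cover_slide (a joint): How far the cover has been pressed down, m: 0 = standing 10 mm proud of the rim, 0.010 = flush with the rim. A spring pushes it up: about 3 N of push starts it, 7 N brings it onto the rubber seal at 0.009, 13 N makes it flush, and every 6.5 N more sinks it 1 mm further. It rises again when let go.
- fastener_left (a joint): Angle (rad) of the left quarter-turn fastener's grip bar from the box's x axis, counter-clockwise from above positive. 0 = in line with the two raised ribs beside it and with the slot beneath, which forgives about 0.15. Travel -1.6 to 1.6; starts 0.7 to 1.4 counter-clockwise, so it has to go clockwise. Friction (0.04 N m) keeps it where it is left.
- fastener_left_grip (a point): Middle of the grip bar of the left fastener (box y = +65 mm): on its turning axis, 16.5 mm above the cover's top face. Steel bar 36 mm long (this point's x axis), 12 mm wide (grip across this), reaching from 4 to 29 mm above the cover, on a round collar 32 mm across and 4 mm thick. z up.
- fastener_right (a joint): Angle (rad) of the right quarter-turn fastener's grip bar from the box's x axis, counter-clockwise from above positive. 0 = in line with the two raised ribs beside it and with the slot beneath, which forgives about 0.15. Travel -1.6 to 1.6; starts 0.7 to 1.4 clockwise (negative), so it has to go counter-clockwise. Friction (0.04 N m) keeps it where it is left.
- fastener_right_grip (a point): Middle of the grip bar of the right fastener (box y = -65 mm): on its turning axis, 16.5 mm above the cover's top face. Steel bar 36 mm long (this point's x axis), 12 mm wide (grip across this), reaching from 4 to 29 mm above the cover, on a round collar 32 mm across and 4 mm thick. z up.
- scraper: Bystander: steel scraper with a wooden handle, 168 x 56 x 19 mm, lying to the right of the box; origin at the centre of its underside.
- wood_rib: Bystander: flat oval wooden rib, 43 x 100 x 8 mm, lying beyond and to the right of the box; origin at the centre of its underside.
- water_cup: Bystander: small grey-green cup, 75 mm across, 48 mm high, on the near left; origin at the centre of its underside.
- glaze_jar: Bystander: clear jar with a yellow lid, 70 mm across, 86 mm high, on the far left; origin at the centre of its underside.

How it is judged (in metres and radians):
On the way, in this order (a step that is already met when the one before it is completed fails the run):
1. both fasteners in line with their ribs (within 0.15 rad) while the cover still stands proud (value of joint fastener_left between -0.15 and 0.15 rad and value of joint fastener_right between -0.15 and 0.15 rad and value of joint cover_slide below 0.007 m), for 0.2 s.
2. cover pressed flush by the fingers (value of joint fastener_left between -0.15 and 0.15 rad and value of joint fastener_right between -0.15 and 0.15 rad and value of joint cover_slide above 0.0085 m and contact force between cover and drive_box above 1 N and contact force between the fingers and cover above 3 N), for 0.5 s.
At the end, for the whole second after the job is handed in: The fingers still press on the cover or its fasteners (more than 3 N); the cover is flush or no more than 1.5 mm proud and bears on its seal with 1 to 25 N; both fasteners are within 0.15 rad of their ribs (all of step 2 and contact force between cover and drive_box below 25 N and velocity of joint cover_slide below 0.01 m/s); the arm keeps its last pose, push and grip.
It fails at once if cover pressed on the box (its seal, or a slot out of line) with more than 25 N (contact force between cover and drive_box above 25 N).
It fails at once if scraper moved more than 30 mm (distance of scraper from where it was at the start of the episode above 0.03 m).
It fails at once if wooden rib moved more than 30 mm (distance of wood_rib from where it was at the start of the episode above 0.03 m).
It fails at once if water cup moved more than 30 mm (distance of water_cup from where it was at the start of the episode above 0.03 m).
It fails at once if glaze jar moved more than 30 mm (distance of glaze_jar from where it was at the start of the episode above 0.03 m).
It also fails if it takes over 54 s, if anything falls off the work surface, if the arm or the gripper's body presses on something with over 40 N, if the wrist force passes 120 N, or if a joint passes its speed limit or range.

## Working session

There is one attempt and no reset: what is moved stays moved. The work goes in short steps, Python scripts to look and compute and a shell command to move; the robot and the scene stay as the last step left them, time stands still between calls to the robot, and variables do not carry over. Pictures are saved under pics/ and viewed, and the job is handed in when it is done.

```bash
ls; mkdir -p pics; python3 - <<'E'
from bench import readout, vision
import cv2
print(readout.get_obs())
for n in ["top","side","wrist"]:
    i=vision.camera_info(n); print(n,i)
    cv2.imwrite(f"pics/{n}0.png",vision.grab_frame(n)[:,:,::-1])
E
```

```text
pics
{'t': 0.0, 'qpos': array([ 6.91117991e+01,  2.79532598e+00,  5.59082723e+00,  9.29321778e+01,
       -3.60321403e-04,  8.26784083e+01]), 'dq': array([-0.03506259,  0.0027233 , -0.12551348,  0.12050416,  0.01268729,
        0.07676792]), 'effort': array([ 3.23510276e-04, -3.38783956e+01,  3.20013893e+01,  2.03989696e-02,
       -8.44300894e-05,  7.21170323e-06]), 'position': array([0.12300293, 0.50994149, 0.30268797]), 'tool_rot': array([-1.79864392e+02, -1.70604455e-02,  1.66433371e+02]), 'ft_force': array([-0.59883163, -0.42502882,  0.54053587]), 'torque': array([ 0.02751249,  0.04017207, -0.02316205]), 'width': 1.0015542463108067}
top {'camera_matrix': array([[610.36974574,   0.        , 327.95815039],
       [  0.        , 610.36974574, 239.34140628],
       [  0.        ,   0.        ,   1.        ]]), 'k1': -0.07991489947230256, 'position': array([ 0.38054558, -0.02616261,  1.30321883]), 'rotation': array([-172.35253225,    0.36554875,  -89.75830601])}
side {'camera_matrix': array([[490.35364698,   0.        , 316.85234151],
       [  0.        , 490.35364698, 235.586561  ],
       [  0.        ,   0.        ,   1.        ]]), 'k1': -0.03211461519594844, 'position': array([ 0.43525341, -0.7761273 ,  0.64068111]), 'rotation': array([-124.40676262,   -0.9878295 ,   -6.95818781])}
wrist {'camera_matrix': array([[346.57357423,   0.        , 319.26190181],
       [  0.        , 346.57357423, 239.72019826],
       [  0.        ,   0.        ,   1.        ]]), 'k1': -0.017566298064240416, 'position': array([0.05153164, 0.52792565, 0.37288187]), 'rotation': array([1.63230648e+02, 1.28600961e-01, 7.64569298e+01])}
```

View pics/top0.png

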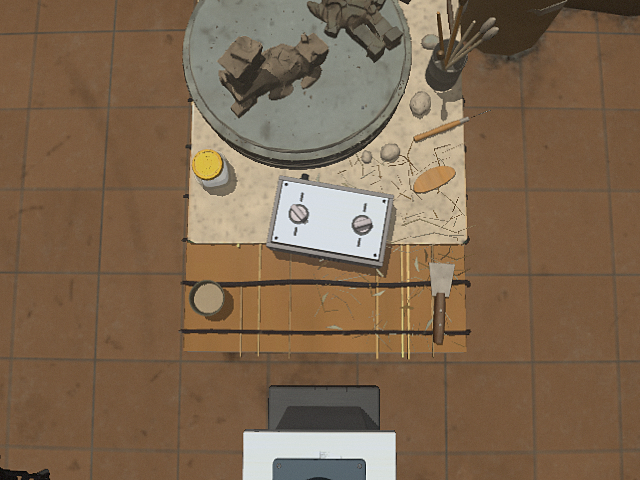

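View pics/side0.png

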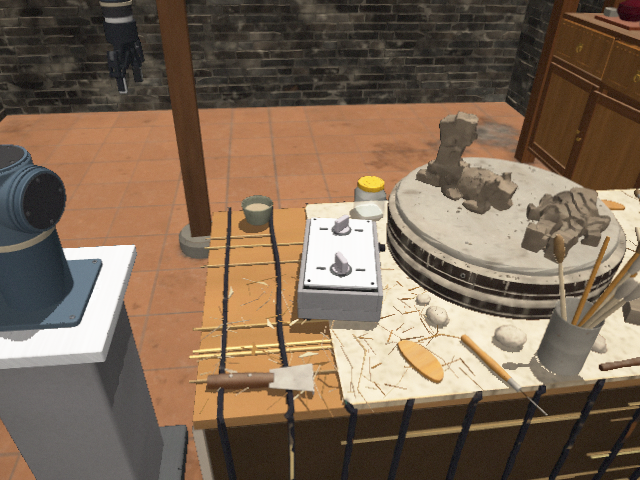

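View pics/wrist0.png

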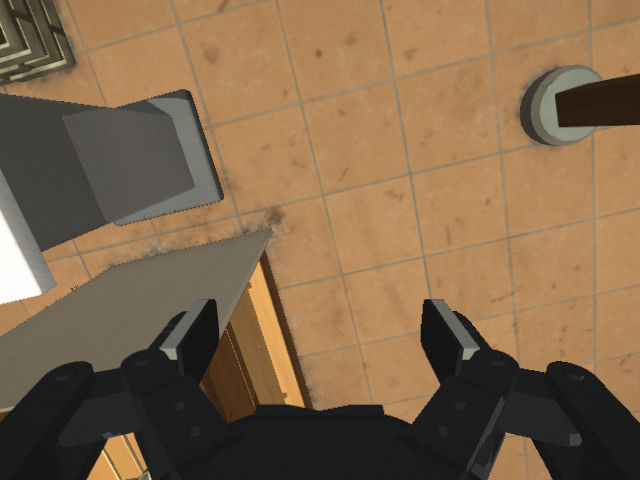

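The top picture shows the box at about (330,222), with the left fastener at (298,214) and the right one at (362,225). The side picture shows both bars skewed. I'll zoom in.

```bash
cat > h.py <<'E'
import numpy as np, cv2
from scipy.spatial.transform import Rotation as R
from bench import vision, readout
def rotm(e): return R.from_euler('xyz',e,degrees=True).as_matrix()
def ray(info,uv):
    K=info['camera_matrix']; k=info['k1']
    d=np.array([(uv[0]-K[0,2])/K[0,0],(uv[1]-K[1,2])/K[1,1]])
    s=cv2.undistortPoints(np.array([[uv]],float),K,np.array([k,0,0,0,0.]))[0,0]
    return rotm(info['rotation'])@np.array([s[0],s[1],1.])
def onplane(info,uv,z):
    p=info['position']; d=ray(info,uv); return p+d*(z-p[2])/d[2]
def proj(info,P):
    q=rotm(info['rotation']).T@(np.array(P)-info['position']); s=q[:2]/q[2]
    s=s*(1+info['k1']*(s@s)); K=info['camera_matrix']; return np.array([K[0,0]*s[0]+K[0,2],K[1,1]*s[1]+K[1,2]])
E
python3 - <<'E'
import cv2
a=cv2.imread("pics/top0.png")[165:280,255:405]
cv2.imwrite("pics/top0z.png",cv2.resize(a,None,fx=5,fy=5,interpolation=cv2.INTER_CUBIC))
a=cv2.imread("pics/side0.png")[200:330,285:395]
cv2.imwrite("pics/side0z.png",cv2.resize(a,None,fx=4.5,fy=4.5,interpolation=cv2.INTER_CUBIC))
E
```

```text
(no output)
```

View pics/top0z.png

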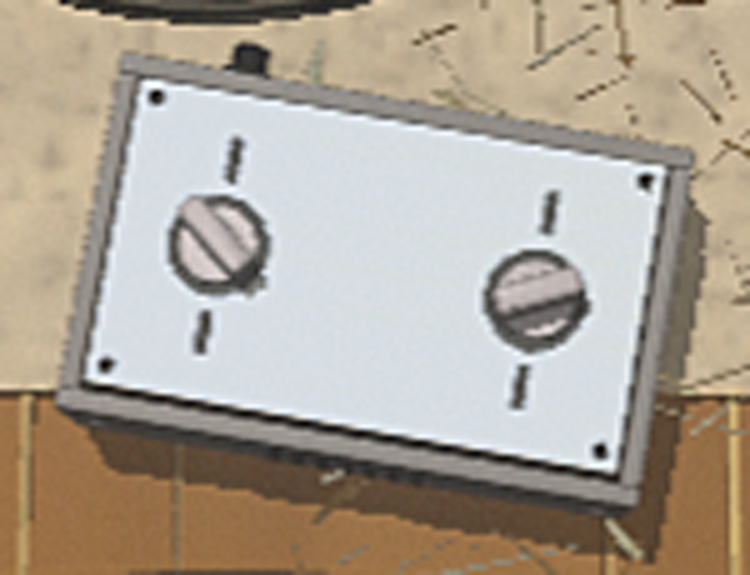

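View pics/side0z.png

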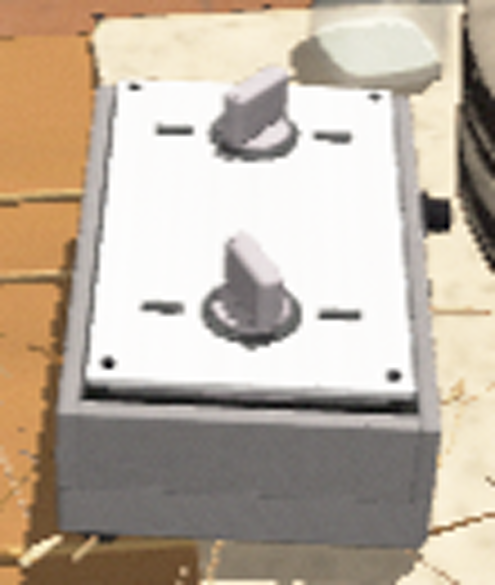

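```bash
python3 - <<'E'
from h import *
i=vision.camera_info("top"); z=0.086
P=lambda x,y,zz=z: onplane(i,(255+(x-2)/5,165+(y-2)/5),zz)
# screws
S=[P(157,97),P(646,181),P(600,451),P(106,365)]
c=sum(S)/4; print("screw centre",c); print([np.linalg.norm(S[k]-S[(k+1)%4]).round(4) for k in range(4)])
ylat=(S[0]-S[1])+(S[3]-S[2]); print("yaw from y edge",np.degrees(np.arctan2(-ylat[0],ylat[1])))
xl=(S[0]-S[3])+(S[1]-S[2]); print("yaw x",np.degrees(np.arctan2(xl[1],xl[0])))
rl=[P(234,160),P(202,332)]; rr=[P(550,213),P(520,387)]
for r in (rl,rr):
    d=r[0]-r[1]; print("ribs mid",(r[0]+r[1])/2,np.degrees(np.arctan2(d[1],d[0])),np.linalg.norm(d))
m=(rl[0]+rl[1]-rr[0]-rr[1])/2; print("sep",np.linalg.norm(m),np.degrees(np.arctan2(-m[0],m[1])), "mid",sum(rl+rr)/4)
# mask
im=cv2.imread("pics/top0.png"); hs=cv2.cvtColor(im,cv2.COLOR_BGR2HSV)
mk=((hs[...,2]>200)&(hs[...,1]<30)).astype(np.uint8); mk[:165]=0;mk[280:]=0;mk[:,:255]=0;mk[:,405:]=0
cs,_=cv2.findContours(mk,cv2.RETR_EXTERNAL,cv2.CHAIN_APPROX_NONE); ct=max(cs,key=cv2.contourArea)
w=np.array([onplane(i,p[0].astype(float),z)[:2] for p in ct],np.float32)
print("rect",cv2.minAreaRect(w*1000))
for a,b in (((195,205),(250,267)),((497,303),(580,283))):
    A,B=P(*a,.115),P(*b,.115); d=A-B; print("bar",(A+B)/2,np.degrees(np.arctan2(d[1],d[0])),np.linalg.norm(d))
E
```

```text
screw centre [ 0.5852465 -0.021583   0.086    ]
[np.float64(0.202), np.float64(0.112), np.float64(0.2017), np.float64(0.1121)]
yaw from y edge -9.75989359437967
yaw x -9.873800880118425
ribs mid [0.59607365 0.0427497  0.086     ] -9.777190139028377 0.07177900033127038
ribs mid [ 0.57434771 -0.08551952  0.086     ] -9.84608036528943 0.07222670532296598
sep 0.13009615574586403 -9.613386197111893 mid [ 0.58521068 -0.02138491  0.086     ]
rect ((585.0250854492188, -21.168251037597656), (214.67127990722656, 126.17486572265625), 80.26009368896484)
bar [0.5948393  0.03940884 0.115     ] 41.57872104524999 0.03320708405405053
bar [ 0.57239173 -0.08547543  0.115     ] 103.88538314924942 0.03374036306331262
```

Every size matches what was given: screw rectangle, rib separation 130.1 mm, bar lengths about 33 mm. The box is at (0.585, -0.0214) with yaw -9.8°. The left bar stands at about +51° and the right at about -66° relative to the box. Next I'll move above the left fastener.

```bash
python3 -m creep '{"offset":[[-28,-17,0],[-28,-17,0],[-28,-17,0],[-28,-17,0],[-28,-17,0]],"turn":[[0,0,0],[0,0,0],[0,0,0],[0,0,0],[0,0,0]],"fingers":[1,1,1,1,1]}'
```

```text
t: 0.57
position: [0.2399, 0.3936, 0.3035]
tool_rot: [-180.0, -0.0, 166.5]
ft_force: [1.1, 0.2, 0.5]
width: 1.0
```

```bash
for k in 1; do python3 -m creep '{"offset":[[-29,-17,0],[-29,-17,0],[-29,-17,0],[-29,-17,0],[-29,-17,0]],"turn":[[0,0,0],[0,0,0],[0,0,0],[0,0,0],[0,0,0]],"fingers":[1,1,1,1,1]}'; done
python3 -m creep '{"offset":[[-29,-17,0],[-29,-17,0],[-29,-17,0],[-29,-17,0],[-29,-17,0]],"turn":[[0,0,0],[0,0,0],[0,0,0],[0,0,0],[0,0,0]],"fingers":[1,1,1,1,1]}'
python3 -m creep '{"offset":[[-29,-17,0],[-29,-17,0],[-29,-17,0],[-20,-17,0],[0,0,0]],"turn":[[0,0,0],[0,0,0],[0,0,0],[0,0,0],[0,0,0]],"fingers":[1,1,1,1,1]}'
```

```text
t: 0.98
position: [0.3611, 0.2768, 0.3036]
tool_rot: [-180.0, -0.0, 166.4]
ft_force: [0.4, 0.3, -0.0]
width: 0.999
t: 1.4
position: [0.4822, 0.1601, 0.3036]
tool_rot: [-180.0, -0.0, 166.4]
ft_force: [0.2, 0.4, -0.4]
width: 1.004
t: 1.82
position: [0.5718, 0.0663, 0.3021]
tool_rot: [-179.9, -0.0, 166.1]
ft_force: [-0.5, 1.0, 0.9]
width: 1.0
```

```bash
python3 - <<'E'
from h import *
o=readout.get_obs(); i=vision.camera_info("wrist")
im=vision.grab_frame("wrist")[:,:,::-1]; cv2.imwrite("pics/w1.png",im); np.save("pics/w1.npy",np.r_[i['position'],i['rotation']])
print(o['position'],o['tool_rot'],i['position'],i['rotation'])
E
```

```text
[0.57181241 0.06626386 0.30212313] [-1.79863635e+02 -3.26170810e-03  1.66136966e+02] [0.50040512 0.08461182 0.37217418] [1.63216777e+02 1.41905405e-01 7.61629164e+01]
```

View pics/w1.png

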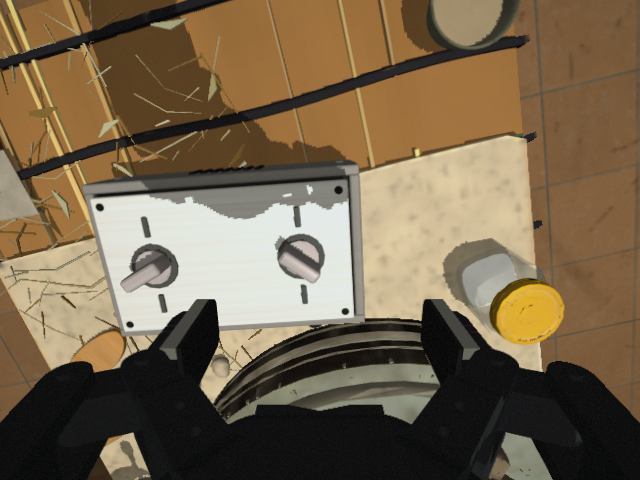

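The wrist picture shows the left fastener at (301,258) with ribs at (297,216) and (305,294). The right one is at about (154,267) with ribs at (145,227) and (163,303).

```bash
python3 - <<'E'
import cv2
a=cv2.imread("pics/w1.png")[200:320,90:350]
cv2.imwrite("pics/w1z.png",cv2.resize(a,None,fx=3,fy=3,interpolation=cv2.INTER_CUBIC))
E
```

```text
(no output)
```

View pics/w1z.png

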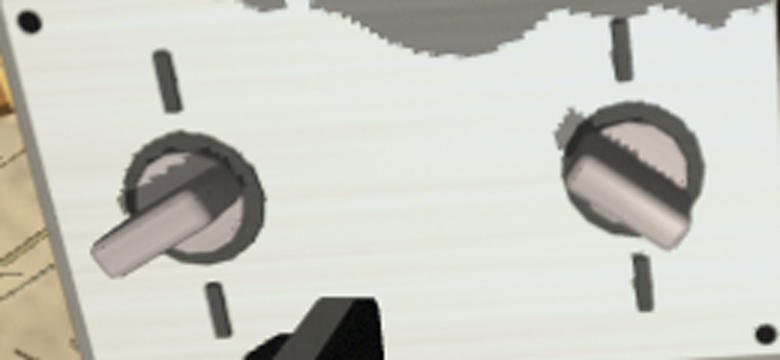

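```bash
python3 - <<'E'
from h import *
i=vision.camera_info("wrist"); v=np.load("pics/w1.npy"); i['position'],i['rotation']=v[:3],v[3:]
P=lambda x,y,z=.086: onplane(i,(90+(x-1)/3,200+(y-1)/3),z)
q={'L':[P(622,50),P(643,282)],'R':[P(168,81),P(218,310)]}
for k,r in q.items():
    d=r[0]-r[1]; print(k,(r[0]+r[1])/2,np.degrees(np.arctan2(d[1],d[0])),np.linalg.norm(d))
for a,b in (((580,169),(680,235)),((102,263),(200,203))):
    A,B=P(*a,.115),P(*b,.115); d=A-B; print("bar",(A+B)/2,np.degrees(np.arctan2(d[1],d[0])),np.linalg.norm(d))
E
```

```text
L [0.59489229 0.0437996  0.086     ] 170.15631690532337 0.07184611961270918
R [ 0.57289562 -0.08482254  0.086     ] 169.98313270681868 0.07252439491601151
bar [0.5939458  0.04501825 0.115     ] -139.33635251632154 0.03215139733586002
bar [ 0.57190918 -0.08272283  0.115     ] -72.96283015543376 0.034142122264672364
```

```bash
python3 -m creep '{"offset":[[-28,-17,0],[0,0,20],[0,0,20],[0,0,10],[0,0,10]],"turn":[[0,0,0],[0,0,-6.9],[0,0,-6.9],[0,0,-6.9],[0,0,-6.9]],"fingers":[1,1,1,1,1]}'
python3 -m creep '{"offset":[[0,0,0],[0,0,0],[0,0,0],[0,0,0],[0,0,0]],"turn":[[0,0,-6.9],[0,0,-6.9],[0,0,-6.9],[0,0,-6.9],[0,0,0]],"fingers":[1,1,1,1,1]}'
python3 -m creep '{"offset":[[0,0,0],[0,0,0],[0,0,0],[0,0,0],[0,0,0]],"turn":[[0,0,0],[0,0,0],[0,0,0],[0,0,0],[0,0,0]],"fingers":[1,1,1,1,1]}'
```

```text
t: 2.28
position: [0.5914, 0.0482, 0.2421]
tool_rot: [179.9, -0.2, -165.6]
ft_force: [-0.3, -0.1, 0.4]
width: 1.003
t: 2.7
position: [0.5918, 0.0484, 0.2438]
tool_rot: [179.9, -0.0, -138.2]
ft_force: [0.0, 0.7, -0.1]
width: 1.001
t: 3.12
position: [0.5926, 0.0474, 0.2439]
tool_rot: [180.0, 0.0, -138.4]
ft_force: [0.8, -0.3, 0.8]
width: 1.001
```

```bash
python3 -m creep '{"offset":[[0,-5,0],[0,0,20],[0,0,20],[0,0,10],[0,0,0]],"turn":[[0,0,-1],[0,0,0],[0,0,0],[0,0,0],[0,0,0]],"fingers":[1,1,1,1,1]}'
python3 - <<'E'
from h import *
i=vision.camera_info("wrist")
cv2.imwrite("pics/w2.png",vision.grab_frame("wrist")[:,:,::-1]); np.save("pics/w2.npy",np.r_[i['position'],i['rotation']])
E
```

```text
t: 3.53
position: [0.5943, 0.0433, 0.1903]
tool_rot: [179.7, -0.3, -137.4]
ft_force: [-0.5, 0.4, 0.2]
width: 1.001
```

View pics/w2.png

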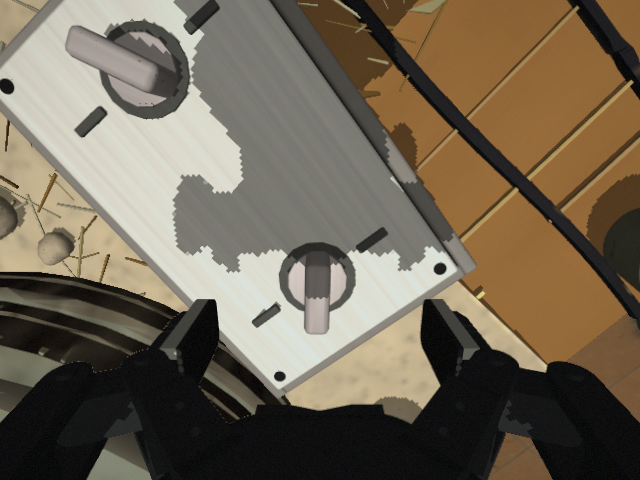

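The left bar (around (317,290)) is vertical in the picture and centred between the jaws. I'll go down and close on it.

```bash
python3 -m creep '{"offset":[[0,0,10],[0,0,8],[0,0,6],[0,0,0],[0,0,0]],"turn":[[0,0,0],[0,0,0],[0,0,0],[0,0,0],[0,0,0]],"fingers":[1,1,1,1,0.6]}'
python3 -m creep '{"offset":[[0,0,0],[0,0,0],[0,0,0],[0,0,0],[0,0,0]],"turn":[[0,0,0],[0,0,0],[0,0,0],[0,0,0],[0,0,0]],"fingers":[0.4,0.3,0.3,0.3,0.3]}'
```

```text
t: 4.0
position: [0.5956, 0.0436, 0.1694]
tool_rot: [180.0, -0.0, -137.4]
ft_force: [-0.3, -0.7, 0.0]
width: 0.889
t: 4.42
position: [0.5961, 0.0435, 0.1703]
tool_rot: [-180.0, 0.0, -137.4]
ft_force: [-0.4, -0.5, 0.2]
width: 0.305
```

```bash
python3 -m creep '{"offset":[[0,0,2],[0,0,0],[0,0,0],[0,0,0],[0,0,0]],"turn":[[0,0,0],[0,0,0],[0,0,0],[0,0,0],[0,0,0]],"fingers":[0.2,0.1,0,0,0]}'
```

```text
t: 4.83
position: [0.5959, 0.0437, 0.168]
tool_rot: [180.0, 0.0, -137.4]
ft_force: [0.4, 0.1, 1.3]
width: 0.121
```

```bash
python3 -m creep '{"offset":[[0,0,0],[0,0,0],[0,0,0],[0,0,0],[0,0,0]],"turn":[[0,0,0],[0,0,0],[0,0,0],[0,0,0],[0,0,0]],"fingers":[0,0,0,0,0]}'
```

```text
t: 5.25
position: [0.5959, 0.0437, 0.1679]
tool_rot: [180.0, 0.0, -137.4]
ft_force: [0.2, 1.7, 2.1]
width: 0.119
```

Gripped: opening 0.12 is about 10 mm, against a 12 mm bar. I'll turn it clockwise by about 52.5°.

```bash
python3 -m creep '{"offset":[[0,0,0],[0,0,0],[0,0,0],[0,0,0],[0,0,0]],"turn":[[0,0,3],[0,0,5],[0,0,5],[0,0,5],[0,0,5]],"fingers":[0,0,0,0,0]}'
```

```text
t: 5.67
position: [0.5961, 0.0433, 0.168]
tool_rot: [-180.0, 0.0, -160.6]
ft_force: [1.1, -0.0, 1.0]
width: 0.126
```

```bash
python3 -m creep '{"offset":[[0,0,0],[0,0,0],[0,0,0],[0,0,0],[0,0,0]],"turn":[[0,0,5],[0,0,5],[0,0,5],[0,0,5],[0,0,5]],"fingers":[0,0,0,0,0]}'
```

```text
t: 6.08
position: [0.5962, 0.0429, 0.168]
tool_rot: [-179.9, 0.0, 174.4]
ft_force: [-1.3, -0.5, 1.1]
width: 0.124
```

```bash
python3 -m creep '{"offset":[[0,0,0],[0,0,0],[0,0,0],[0,0,0],[0,0,0]],"turn":[[0,0,4.5],[0,0,0],[0,0,0],[0,0,0],[0,0,0]],"fingers":[0,0,0,0,0]}'
```

```text
t: 6.5
position: [0.5962, 0.0429, 0.168]
tool_rot: [-179.9, 0.0, 170.2]
ft_force: [0.8, -3.2, 1.4]
width: 0.119
```

```bash
python3 -m creep '{"offset":[[0,0,0],[0,0,0],[0,0,0],[0,0,0],[0,0,0]],"turn":[[0,0,0],[0,0,0],[0,0,0],[0,0,0],[0,0,0]],"fingers":[0.3,0.6,1,1,1]}'
python3 -m creep '{"offset":[[0,0,0],[0,0,-15],[0,0,-25],[0,0,-25],[0,0,-15]],"turn":[[0,0,0],[0,0,0],[0,0,0],[0,0,0],[0,0,0]],"fingers":[1,1,1,1,1]}'
python3 -m creep '{"offset":[[0,-33,0],[0,-33,0],[0,-33,0],[0,-31,0],[0,0,0]],"turn":[[0,0,0],[0,0,0],[0,0,0],[0,0,0],[0,0,0]],"fingers":[1,1,1,1,1]}'
python3 - <<'E'
from h import *
i=vision.camera_info("wrist")
cv2.imwrite("pics/w3.png",vision.grab_frame("wrist")[:,:,::-1]); np.save("pics/w3.npy",np.r_[i['position'],i['rotation']])
E
```

```text
t: 6.92
position: [0.5958, 0.0439, 0.1678]
tool_rot: [180.0, -0.0, 170.2]
ft_force: [-0.4, -0.8, -0.7]
width: 0.822
t: 7.33
position: [0.5966, 0.0436, 0.2508]
tool_rot: [180.0, 0.2, 170.1]
ft_force: [0.6, -0.3, 0.3]
width: 1.0
t: 7.75
position: [0.5729, -0.0895, 0.248]
tool_rot: [-179.8, 0.0, 169.8]
ft_force: [-0.2, 0.9, -1.4]
width: 1.0
```

View pics/w3.png

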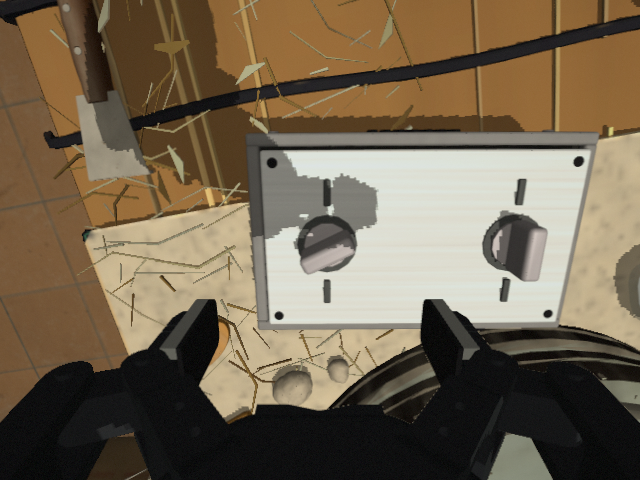

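The left bar (520,250) now looks in line with its ribs at (521,191) and (505,290). The right bar (327,255) is still skewed. I'll measure both from a zoom.

```bash
python3 - <<'E'
import cv2
a=cv2.imread("pics/w3.png")[170:310,290:560]
cv2.imwrite("pics/w3z.png",cv2.resize(a,None,fx=2.9,fy=2.9,interpolation=cv2.INTER_CUBIC))
E
python3 -m creep '{"offset":[[0,0,0],[0,0,0],[0,0,0],[0,0,0],[0,0,0]],"turn":[[0,0,6.5],[0,0,6.5],[0,0,6.5],[0,0,6.5],[0,0,6.5]],"fingers":[1,1,1,1,1]}'
```

```text
t: 8.22
position: [0.5739, -0.0834, 0.2479]
tool_rot: [180.0, -0.0, 137.4]
ft_force: [-0.4, -0.5, 0.1]
width: 1.004
```

View pics/w3z.png

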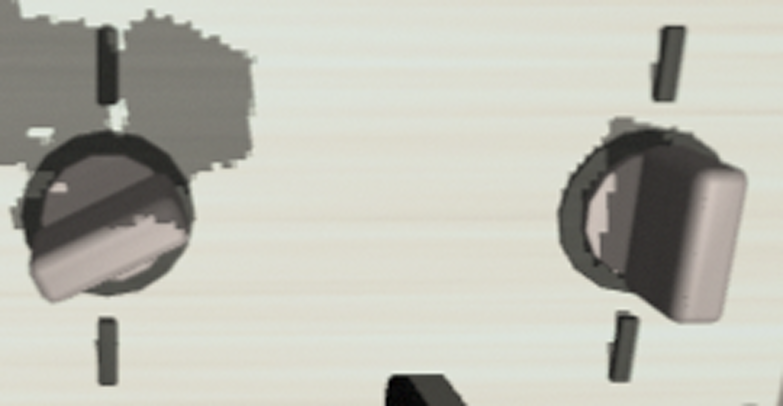

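```bash
python3 - <<'E'
from h import *
i=vision.camera_info("wrist"); v=np.load("pics/w3.npy"); i['position'],i['rotation']=v[:3],v[3:]
P=lambda x,y,z=.086: onplane(i,(290+(x-1)/2.9,170+(y-1)/2.9),z)
def pr(n,A,B):
    d=A-B; print(n,(A+B)/2,np.degrees(np.arctan2(d[1],d[0])),np.linalg.norm(d))
pr("Lr",P(672,27),P(620,381)); pr("Rr",P(108,27),P(108,384))
pr("Lb",P(721,170,.115),P(696,320,.115)); pr("Rb",P(43,281,.115),P(178,222,.115))
E
```

```text
Lr [0.59573211 0.04437984 0.086     ] 170.97270503911935 0.08986866708519319
Rr [ 0.57325715 -0.08404351  0.086     ] 170.1954072935703 0.09036974320834698
Lb [0.59384504 0.04277813 0.115     ] 171.06065769942538 0.034104982879837244
Rb [ 0.57234949 -0.08400478  0.115     ] -75.18481147945462 0.0317903402322617
```

The left bar reads 171.1° against 170.5° for the ribs, so it's in line. The right bar is at about 105°. I'll finish the rotation and go down.

```bash
python3 -m creep '{"offset":[[0,0,0],[0,0,0],[0,0,10],[0,0,10],[0,0,10]],"turn":[[0,0,6.5],[0,0,6.5],[0,0,6.5],[0,0,6.5],[0,0,6.5]],"fingers":[1,1,1,1,1]}'
python3 -m creep '{"offset":[[0,0,20],[0,0,0],[0,0,0],[0,0,0],[0,0,0]],"turn":[[0,0,0],[0,0,0],[0,0,0],[0,0,0],[0,0,0]],"fingers":[1,1,1,1,1]}'
python3 - <<'E'
from h import *
cv2.imwrite("pics/w4.png",vision.grab_frame("wrist")[:,:,::-1])
E
```

```text
t: 8.63
position: [0.5741, -0.0833, 0.2179]
tool_rot: [179.9, -0.0, 104.9]
ft_force: [-0.4, 1.2, 0.0]
width: 1.003
t: 9.05
position: [0.5744, -0.0843, 0.1994]
tool_rot: [179.9, 0.1, 105.2]
ft_force: [-0.0, -0.6, 0.8]
width: 0.998
```

View pics/w4.png

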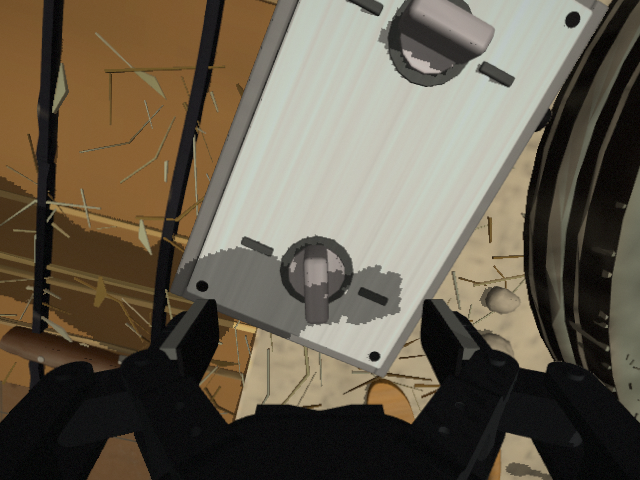

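The right bar at (316,285) is vertical and centred. I'll go down and grip it.

```bash
python3 -m creep '{"offset":[[0,0,13],[0,0,10],[0,0,8],[0,0,0],[0,0,0]],"turn":[[0,0,0],[0,0,0],[0,0,0],[0,0,0],[0,0,0]],"fingers":[1,1,1,0.6,0.3]}'
python3 -m creep '{"offset":[[0,0,0],[0,0,0],[0,0,0],[0,0,0],[0,0,0]],"turn":[[0,0,0],[0,0,0],[0,0,0],[0,0,0],[0,0,0]],"fingers":[0.3,0.1,0,0,0]}'
```

```text
t: 9.52
position: [0.5731, -0.0844, 0.1661]
tool_rot: [-179.9, -0.1, 105.1]
ft_force: [-0.5, -0.3, -0.1]
width: 0.75
t: 9.93
position: [0.5731, -0.0848, 0.1675]
tool_rot: [-179.9, 0.0, 105.1]
ft_force: [-2.4, -0.3, 3.6]
width: 0.123
```

```bash
python3 -m creep '{"offset":[[0,0,0],[0,0,0],[0,0,0],[0,0,0],[0,0,0]],"turn":[[0,0,0],[0,0,0],[0,0,0],[0,0,0],[0,0,0]],"fingers":[0,0,0,0,0]}'
```

```text
t: 10.35
position: [0.5732, -0.0848, 0.1668]
tool_rot: [-179.9, 0.0, 105.1]
ft_force: [-4.5, -2.0, 3.3]
width: 0.128
```

```bash
python3 -m creep '{"offset":[[0,0,0],[0,0,0],[0,0,0],[0,0,0],[0,0,0]],"turn":[[0,0,-5],[0,0,-5],[0,0,-5],[0,0,-5],[0,0,-5]],"fingers":[0,0,0,0,0]}'
```

```text
t: 10.77
position: [0.5731, -0.0848, 0.1667]
tool_rot: [-179.9, -0.0, 130.3]
ft_force: [-4.3, -1.9, 4.1]
width: 0.125
```

```bash
python3 -m creep '{"offset":[[0,0,0],[0,0,0],[0,0,0],[0,0,0],[0,0,0]],"turn":[[0,0,-5],[0,0,-5],[0,0,-5],[0,0,-5],[0,0,-5]],"fingers":[0,0,0,0,0]}'
```

```text
t: 11.18
position: [0.573, -0.0849, 0.1666]
tool_rot: [-179.9, -0.1, 155.3]
ft_force: [-5.3, -1.9, 3.4]
width: 0.123
```

```bash
python3 -m creep '{"offset":[[0,0,0],[0,0,0],[0,0,0],[0,0,0],[0,0,0]],"turn":[[0,0,-5],[0,0,-5],[0,0,-5],[0,0,0],[0,0,0]],"fingers":[0,0,0,0,0]}'
```

```text
t: 11.6
position: [0.5729, -0.085, 0.1667]
tool_rot: [-179.9, -0.1, 170.1]
ft_force: [-6.0, -2.6, 3.7]
width: 0.13
```

Release it, rise, look at both, and move toward the press point with the fingers closing.

```bash
python3 -m creep '{"offset":[[0,0,0],[0,0,0],[0,0,0],[0,0,0],[0,0,0]],"turn":[[0,0,0],[0,0,0],[0,0,0],[0,0,0],[0,0,0]],"fingers":[0.3,0.6,1,1,1]}'
python3 -m creep '{"offset":[[0,0,0],[0,0,-15],[0,0,-25],[0,0,-25],[0,0,-15]],"turn":[[0,0,0],[0,0,0],[0,0,0],[0,0,0],[0,0,0]],"fingers":[1,1,1,1,1]}'
python3 -m creep '{"offset":[[0,32,0],[0,32,0],[0,0,0],[0,0,0],[0,0,0]],"turn":[[0,0,0],[0,0,0],[0,0,0],[0,0,0],[0,0,0]],"fingers":[0.6,0.3,0,0,0]}'
python3 - <<'E'
from h import *
i=vision.camera_info("wrist")
a=vision.grab_frame("wrist")[:,:,::-1]; cv2.imwrite("pics/w5.png",a); np.save("pics/w5.npy",np.r_[i['position'],i['rotation']])
cv2.imwrite("pics/w5z.png",cv2.resize(a[150:330,200:470],None,fx=2.9,fy=2.9,interpolation=cv2.INTER_CUBIC))
print(readout.get_obs()['position'])
E
```

```text
t: 12.02
position: [0.5741, -0.0843, 0.1668]
tool_rot: [180.0, 0.0, 170.1]
ft_force: [-0.5, -0.3, -0.9]
width: 0.827
t: 12.43
position: [0.5745, -0.0846, 0.2498]
tool_rot: [-180.0, 0.2, 170.1]
ft_force: [1.7, -0.7, 0.2]
width: 0.999
t: 12.85
position: [0.5846, -0.0214, 0.2467]
tool_rot: [-180.0, -0.0, 170.2]
ft_force: [0.4, -0.1, 0.3]
width: 0.303
[ 0.58454643 -0.02191884  0.24664003]
```

View pics/w5z.png

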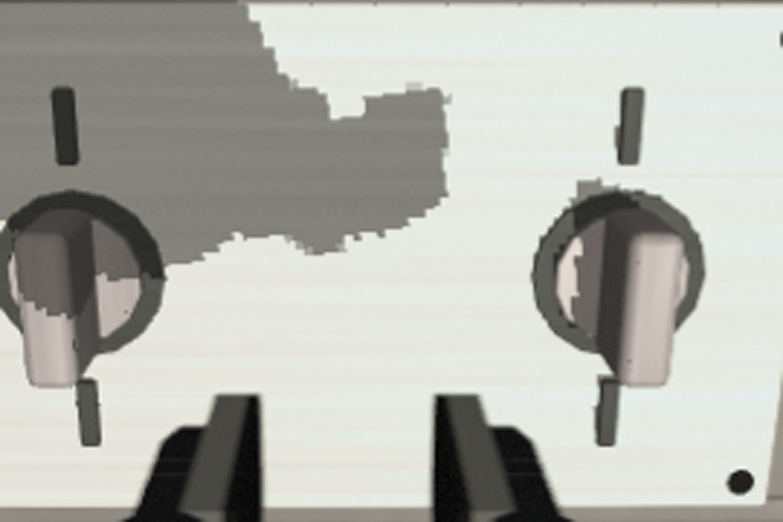

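View pics/w5.png

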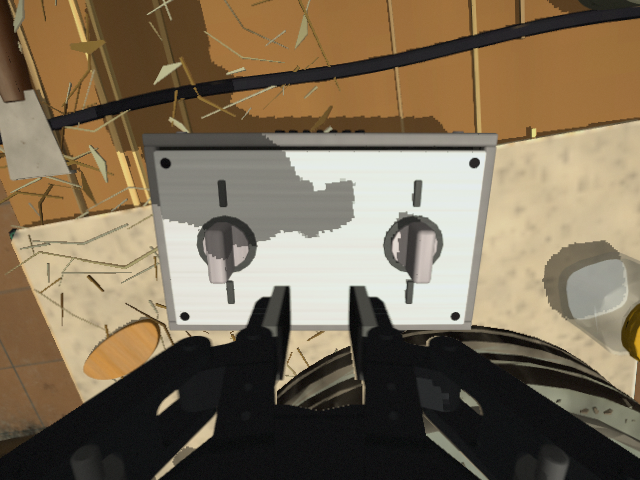

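Both bars look in line with their ribs. I'll put numbers on that.

```bash
python3 - <<'E'
from h import *
i=vision.camera_info("wrist"); v=np.load("pics/w5.npy"); i['position'],i['rotation']=v[:3],v[3:]
P=lambda x,y,z=.086: onplane(i,(200+(x-1)/2.9,150+(y-1)/2.9),z)
def pr(n,A,B):
    d=A-B; print(n,(A+B)/2,np.degrees(np.arctan2(d[1],d[0])),np.linalg.norm(d))
pr("Lr",P(632,88),P(606,445)); pr("Rr",P(63,88),P(90,445))
pr("Lb",P(656,235,.115),P(643,384,.115)); pr("Rb",P(43,233,.115),P(53,384,.115))
E
python3 -m creep '{"offset":[[0,0,0],[0,0,15],[0,0,20],[0,0,20],[0,0,10]],"turn":[[0,0,0],[0,0,0],[0,0,0],[0,0,0],[0,0,0]],"fingers":[0,0,0,0,0]}'
python3 -m creep '{"offset":[[0,0,5],[0,0,0],[0,0,0],[0,0,0],[0,0,0]],"turn":[[0,0,0],[0,0,0],[0,0,0],[0,0,0],[0,0,0]],"fingers":[0,0,0,0,0]}'
```

```text
Lr [0.59549199 0.04362908 0.086     ] 170.68543875113656 0.09011720571372923
Rr [ 0.57328388 -0.08505067  0.086     ] 169.88934456012623 0.09014831720867854
Lb [0.59398641 0.04288903 0.115     ] 170.48012757407676 0.03366953536099888
Rb [ 0.57197555 -0.08339858  0.115     ] 168.8356576015681 0.03412413510678799
t: 13.32
position: [0.5833, -0.0223, 0.179]
tool_rot: [-180.0, -0.2, 170.0]
ft_force: [0.3, -0.4, -0.2]
width: -0.001
t: 13.73
position: [0.5855, -0.0217, 0.1785]
tool_rot: [180.0, 0.2, 170.1]
ft_force: [0.3, -0.6, -0.3]
width: 0.001
```

Right bar is 1° off, left 0.2°, both well inside the 8.6° tolerance. Now the slow descent onto the plate.

```bash
python3 -m creep '{"offset":[[0,0,4],[0,0,4],[0,0,4],[0,0,2],[0,0,0]],"turn":[[0,0,0],[0,0,0],[0,0,0],[0,0,0],[0,0,0]],"fingers":[0,0,0,0,0]}'
```

```text
t: 14.15
position: [0.584, -0.0213, 0.1617]
tool_rot: [-180.0, -0.1, 170.1]
ft_force: [-0.4, -0.4, 1.0]
width: 0.002
```

```bash
python3 -m creep '{"offset":[[0,0,1],[0,0,1],[0,0,1],[0,0,1],[0,0,1]],"turn":[[0,0,0],[0,0,0],[0,0,0],[0,0,0],[0,0,0]],"fingers":[0,0,0,0,0]}'
```

```text
t: 14.57
position: [0.5848, -0.0215, 0.1583]
tool_rot: [180.0, 0.0, 170.1]
ft_force: [-0.3, -1.2, 2.9]
width: 0.003
```

```bash
python3 -m creep '{"offset":[[0,0,1],[0,0,1],[0,0,1],[0,0,0],[0,0,0]],"turn":[[0,0,0],[0,0,0],[0,0,0],[0,0,0],[0,0,0]],"fingers":[0,0,0,0,0]}'
```

```text
t: 14.98
position: [0.5847, -0.0215, 0.1553]
tool_rot: [-180.0, 0.0, 170.1]
ft_force: [-1.9, -0.1, 3.4]
width: -0.004
```

```bash
python3 -m creep '{"offset":[[0,0,1],[0,0,1],[0,0,1],[0,0,0],[0,0,0]],"turn":[[0,0,0],[0,0,0],[0,0,0],[0,0,0],[0,0,0]],"fingers":[0,0,0,0,0]}'
```

```text
t: 15.4
position: [0.5847, -0.0215, 0.1521]
tool_rot: [180.0, 0.0, 170.1]
ft_force: [-1.9, -0.2, 4.5]
width: -0.001
```

```bash
python3 -m creep '{"offset":[[0,0,1],[0,0,0],[0,0,0],[0,0,0],[0,0,0]],"turn":[[0,0,0],[0,0,0],[0,0,0],[0,0,0],[0,0,0]],"fingers":[0,0,0,0,0]}'
```

```text
t: 15.82
position: [0.5847, -0.0215, 0.1513]
tool_rot: [180.0, 0.0, 170.1]
ft_force: [-1.8, 0.1, 5.6]
width: 0.002
```

The cover is past the 4 mm stop at only 5.6 N, so both cross bars are in their slots.

```bash
python3 -m creep '{"offset":[[0,0,1],[0,0,0],[0,0,0],[0,0,0],[0,0,0]],"turn":[[0,0,0],[0,0,0],[0,0,0],[0,0,0],[0,0,0]],"fingers":[0,0,0,0,0]}'
```

```text
t: 16.23
position: [0.5848, -0.0215, 0.1505]
tool_rot: [180.0, 0.0, 170.1]
ft_force: [-1.4, -0.1, 7.0]
width: -0.001
```

```bash
python3 -m creep '{"offset":[[0,0,0.5],[0,0,0],[0,0,0],[0,0,0],[0,0,0]],"turn":[[0,0,0],[0,0,0],[0,0,0],[0,0,0],[0,0,0]],"fingers":[0,0,0,0,0]}'
```

```text
t: 16.65
position: [0.5848, -0.0215, 0.15]
tool_rot: [-180.0, 0.0, 170.1]
ft_force: [-2.0, -0.3, 6.6]
width: -0.001
```

```bash
python3 -m creep '{"offset":[[0,0,0.5],[0,0,0],[0,0,0],[0,0,0],[0,0,0]],"turn":[[0,0,0],[0,0,0],[0,0,0],[0,0,0],[0,0,0]],"fingers":[0,0,0,0,0]}'
```

```text
t: 17.07
position: [0.5847, -0.0215, 0.1495]
tool_rot: [-180.0, 0.0, 170.1]
ft_force: [-1.8, 0.1, 6.6]
width: 0.004
```

```bash
python3 -m creep '{"offset":[[0,0,0.5],[0,0,0],[0,0,0],[0,0,0],[0,0,0]],"turn":[[0,0,0],[0,0,0],[0,0,0],[0,0,0],[0,0,0]],"fingers":[0,0,0,0,0]}'
```

```text
t: 17.48
position: [0.5847, -0.0215, 0.1493]
tool_rot: [-180.0, 0.0, 170.1]
ft_force: [-2.1, 1.1, 7.8]
width: 0.0
```

```bash
python3 -m creep '{"offset":[[0,0,0.5],[0,0,0],[0,0,0],[0,0,0],[0,0,0]],"turn":[[0,0,0],[0,0,0],[0,0,0],[0,0,0],[0,0,0]],"fingers":[0,0,0,0,0]}'
```

```text
t: 17.9
position: [0.5847, -0.0215, 0.1491]
tool_rot: [-180.0, 0.0, 170.1]
ft_force: [-2.6, 0.5, 8.4]
width: 0.001
```

```bash
python3 -m creep '{"offset":[[0,0,0.5],[0,0,0],[0,0,0],[0,0,0],[0,0,0]],"turn":[[0,0,0],[0,0,0],[0,0,0],[0,0,0],[0,0,0]],"fingers":[0,0,0,0,0]}'
```

```text
t: 18.32
position: [0.5847, -0.0215, 0.149]
tool_rot: [-180.0, 0.1, 170.1]
ft_force: [-3.7, 0.8, 10.1]
width: -0.001
```

```bash
python3 -m creep '{"offset":[[0,0,0.8],[0,0,0],[0,0,0],[0,0,0],[0,0,0]],"turn":[[0,0,0],[0,0,0],[0,0,0],[0,0,0],[0,0,0]],"fingers":[0,0,0,0,0]}'
```

```text
t: 18.73
position: [0.5847, -0.0215, 0.1487]
tool_rot: [-180.0, 0.1, 170.1]
ft_force: [-4.3, 0.8, 11.6]
width: -0.003
```

```bash
python3 -m creep '{"offset":[[0,0,0.8],[0,0,0],[0,0,0],[0,0,0],[0,0,0]],"turn":[[0,0,0],[0,0,0],[0,0,0],[0,0,0],[0,0,0]],"fingers":[0,0,0,0,0]}'
```

```text
t: 19.15
position: [0.5847, -0.0215, 0.1484]
tool_rot: [-180.0, 0.1, 170.1]
ft_force: [-5.5, -0.1, 13.7]
width: -0.002
```

```bash
python3 -m creep '{"offset":[[0,0,0.5],[0,0,0],[0,0,0],[0,0,0],[0,0,0]],"turn":[[0,0,0],[0,0,0],[0,0,0],[0,0,0],[0,0,0]],"fingers":[0,0,0,0,0]}'
```

```text
t: 19.57
position: [0.5847, -0.0215, 0.1482]
tool_rot: [-180.0, 0.1, 170.1]
ft_force: [-6.5, 0.6, 13.7]
width: -0.0
```

Force is 13.7 N, so the cover should be flush. I'll hold, then check the side and wrist views.

```bash
python3 -m creep '{"offset":[[0,0,0],[0,0,0],[0,0,0],[0,0,0],[0,0,0]],"turn":[[0,0,0],[0,0,0],[0,0,0],[0,0,0],[0,0,0]],"fingers":[0,0,0,0,0]}'
python3 -m creep '{"offset":[[0,0,0],[0,0,0],[0,0,0],[0,0,0],[0,0,0]],"turn":[[0,0,0],[0,0,0],[0,0,0],[0,0,0],[0,0,0]],"fingers":[0,0,0,0,0]}'
python3 - <<'E'
from h import *
a=vision.grab_frame("side")[:,:,::-1]
a=a[170:330,270:410]; cv2.imwrite("pics/s6z.png",cv2.resize(a,None,fx=3.7,fy=3.7,interpolation=cv2.INTER_CUBIC))
cv2.imwrite("pics/w6.png",vision.grab_frame("wrist")[:,:,::-1])
print(readout.get_obs()['ft_force'])
E
```

```text
t: 19.98
position: [0.5847, -0.0215, 0.1482]
tool_rot: [-180.0, 0.1, 170.1]
ft_force: [-5.5, -0.1, 14.6]
width: -0.0
t: 20.4
position: [0.5847, -0.0215, 0.1482]
tool_rot: [-180.0, 0.1, 170.1]
ft_force: [-6.6, 1.3, 15.3]
width: 0.002
[-5.88835608  0.42387311 14.549134  ]
```

View pics/s6z.png

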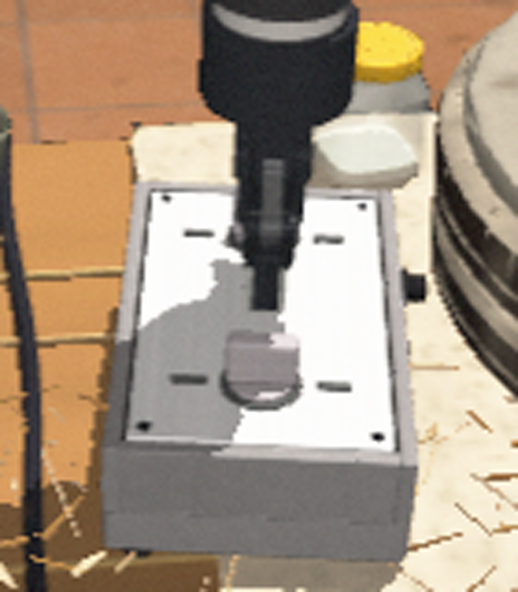

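View pics/w6.png

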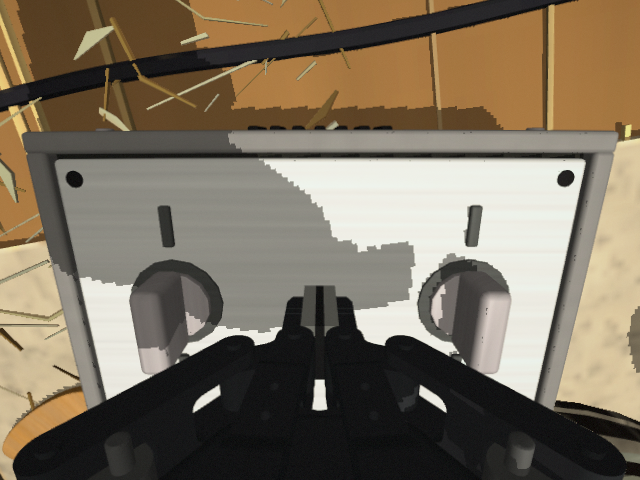

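The side view shows the cover level with the rim, with the plate edge meeting the rim at about (260,445) in the zoom. Both bars are in line with their ribs, and the fingers are on bare plate. The push is steady at about 14.5 N, so I'll hand in.

```bash
python3 -c "
from bench import ticket,readout
print(ticket.hand_in()); print(readout.get_obs()['ft_force'],readout.get_obs()['t'])"
```

```text
the job is handed in; nothing more can be done
None
the job is handed in; nothing more can be done
```

The drive box cover is pressed flush and I handed the job in at about 20.5 s, with the shut fingers still holding it down between the fasteners.

- **Fasteners:** I turned the left one about 52° clockwise and the right one about 65° counter-clockwise before pressing. Afterwards the bars measured about 0.2° (left) and 1° (right) off their ribs; about 8.6° is allowed.
- **Cover:** It passed the 4 mm stop at only 5.6 N, so both cross bars are in their slots. The side view then showed it level with the rim.
- **Push:** The vertical push settled at about 14.5 N, and the highest reading was 15.3 N. There is also about 6 N sideways on the tool, from friction of the fingertips on the plate.
- **Height check:** By the tool's own height the cover went down roughly 10–11 mm. The point of first touch is only known to about 1 mm, so I went by force and the picture.
- **Scraper, wooden rib, water cup and glaze jar:** The arm never went near any of them, but I did not measure their positions again at the end.

The hand-in gave no verdict, and no reading could be taken after it.

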